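# Hang a welded bracket's carrier on the transfer rail

### The job

Lift the freshly tacked bracket by the tab of its hook carrier, bring the hook over the anti-jump lip of the transfer rail, lower it behind the lip and bring it along the rail until it drops fully home in the rail's stop notch, then let go so that it hangs there upright and still. Work gently: do not bang, drop or force the hook against the rail, and leave the other things on the bench alone.

Things in the scene. Friction and masses are not known exactly. Their poses are not given: they have to be found in the camera images.
- stand: Fixed two-post steel stand holding the transfer rail. Origin on the bench top under the rail's nominal channel middle; x across the rail away from the robot's side, y along the rail to the robot's left, z up. Posts and foot plate lie behind the rail (post middles at x 66, y -190 and 190 mm, tops z 212). The stand's pose does not show the rail's exact place (see rail_mid).
- rail_mid (a point): On the stand at x 0, y 0, z 172 mm, stand's axes: nominal middle of the running floor of the rail, a bare metal channel 540 mm long along y, closed ends, open on top. The rail is clamped in packed jaws: truly it sits up to 6 mm off in x and 2 mm in z, parallel to y; no pose shows this, find it by feel or sight.
- rail_load (a point): On the stand at x 0, y -70, z 172 mm: nominal running floor to the right of the notch, plain channel from here to the notch. The channel is 13 mm wide inside, between a 4 mm anti-jump lip on the robot's side (-x), 16 mm above the running floor, and a 4 mm back web (+x), 34 mm above it: the web can be felt with the nose above the lip.
- notch_zone (a point): On the stand at x 0, y 30, z 172 mm: the rail's single stop notch has its middle within 50 mm of this point along y, unmeasured. It is a square pocket in the channel's floor, full channel width, 31 mm long along y, 12 mm deep, with a dark steel block 47 mm long welded round its outside (down to 16 mm below the running floor).
- carrier: Dark flat-bar C-hook bolted to a tacked steel bracket: one rigid piece, 0.6 to 0.9 kg, 222 mm tall, standing on its base; balances under the tab. Origin in the base's underside below the tab, z up. Base plate x -28 to 52, y -45 to 45, 5 mm thick; bracket upright to z 62. Hung, its x points along the stand's x: nose in the channel, lip in the throat, bracket under the rail.
- hook_tip (a point): Middle of the nose's flat lower end, 128 mm above the carrier's origin, carrier's axes. Nose: upright bar 8 mm thick (x), 25 wide (y), free from z 128 to 162. A top arm (z 162-170) runs to -x to the shank (x -30 to -22), whose bottom arm (z 70-78) returns to x 0: throat 18 mm wide, mouth under the nose 50 mm high. The nose's end rests on the rail's floor, or 12 mm lower in the notch.
- lift_tab (a point): Place to grip, 203 mm above the carrier's origin, 75 mm above the nose tip; the tab is the nose's bar continued upward, z 170 to 222, 8 mm thick along the carrier's x, 25 mm wide along y. Gripped here, the fingertips stay above the rail's web even with the hook home.
- angle: Bystander: steel angle offcut 50 x 90 x 50 mm lying on the bench. Origin under its middle.
- brush: Bystander: brush about 220 mm long lying on the bench along its own x. Origin under its middle.
- tin: Bystander: steel tin, 66 mm across, 95 mm high. Origin under its middle.
Not all that is in view belongs to the job. Of the things shaped like the carrier, the steel one is meant.

How it is judged:
By the outcome, as a careful person would: the job done as asked, in the order asked, and still so for the second after the job is handed in, with the robot touching nothing.
It also fails if it takes over 72 s, if anything falls off the work surface, if the arm or the gripper's body presses on something with over 40 N, if the wrist force passes 120 N, or if a joint passes its speed limit or range.

### The arm

A 6-joint arm with a two-finger parallel gripper is mounted at the origin on the work surface. World frame = base frame: x ahead of the robot, y to its left, z up, the work surface at z = 0. Lengths are in m, angles in rad, forces in N, time in s.
With the tool pointing down it reaches from about 0.325 to 0.9 m from the base axis. Payload 6.1 kg.
Tool frame: the origin (TCP) lies at the very end of the fingers, on their centre line; the grasp point (between the pads) lies 19 mm behind it; z points along the fingers, y is the line along which they close (so a half turn about z gives the same grasp; the last joint's range is limited). The gripper opens to 85 mm and grips with 20 to 120 N. Pads are 22 mm wide; open, the fingers measure 114 mm over their backs; the gripper's body (76 mm by 85 mm) begins 54 mm behind the grasp point. The pads swing forward as they close: fully open they stand 13 mm farther back than shut.
Start: joints at [0.986, 0.22, 1.526, -0, 1.395, -0.126], TCP at [0.277, 0.56, 0.231] pointing down, gripper open.
Joint ranges: [-2.98, 2.98], [-0.91, 2.08], [0.09, 2.57], [-1.24, 4.39], [0.2, 2.65], [-2.68, 2.68]. Speed limits (rad/s): [2.57, 2.57, 3.01, 3.14, 3.14, 3.14].

### API

Orientations are given as [roll, pitch, yaw] about the fixed x, y, z axes, in that order (R = Rz(yaw) Ry(pitch) Rx(roll)).
In Python, from plant import * gives the robot as it stands.
- The arm moves only by the tool carry_out, never from a script. Its arguments are lists of equal length, an entry for each row: "fingers": the finger opening in m, from 0 to 0.0854; "slide": the shift along the tool's x, y, z in m, a list of three; "dr": the turn, a rotation vector about the tool's x, y, z in rad, a list of three. In form: {"fingers": [fingers, ...], "slide": [[x, y, z], ...], "dr": [[ax, ay, az], ...]}. A call has 1 to 12 rows; each row is the pose to reach, as a shift and turn from the pose commanded when the call began, along the tool's axes at that moment; what a row does not reach only later rows make up. A row lasts 1/10 s, in which the tool goes at most 50 mm and 8.59 degrees, less where a joint would pass 70% of its speed; a pose out of reach is approached as far as the arm can. A call with a gripper value outside its range is refused whole. The fingers move at their own pace and stop on an object; "grip_force" is the grip in N (left out, the last holds). Time passes only in rows, so rows that repeat a pose let the fingers close. It gives the time, the measured TCP pose, the force, the opening and the grip force at its end, in the units of the state.
- get_obs(): the state, without advancing time (a new reading comes with each control period).
- grab_frame(name): name is "scene" or "side" or "wrist"; returns the picture (480x640x3 uint8, red, green, blue); there is no depth.
- get_calibration(name): a dict with "K" (3x3 intrinsics, pixels), "k1" (the pictures are not rectified: a ray, as slopes to the right and down, at radius r is drawn at 1 + k1 r^2 times it, then the intrinsics apply), "rvec" (rotation vector, rad) and "tvec" (3), from world to camera coordinates, as OpenCV has them. Camera axes: x right, y down, z forward; pixel columns grow to the right and rows downward; lengths in m; the calibration is good to about 2 mm. A picture is of the moment at which its call begins: read the wrist's pose just before it. get_calibration takes no time and is no camera call; for the wrist camera it gives the pose at the moment of the call.
- close_job(): hands the job in; it is judged then, once.
The state is a dict: "t": time; "joint_pos": joint angles; "dq": joint speeds; "effort": joint torques, N m; "position": TCP position; "orientation": TCP orientation; "contact_force": force on the tool from outside, world axes, zero at the start; "moment": the same for the moment, N m; "opening": finger opening in m; "finger_force": force on a finger pad.
Only numpy, scipy, OpenCV 4.12 (cv2) and the standard library are available. Lean on these libraries where they do the work, as an engineer would, in place of code of your own. Each camera call takes 0.05 s, during which the arm holds its last target. There are 200 camera calls.

## Working session

There is one attempt and no reset: what is moved stays moved. The work goes in short steps, Python scripts to look and compute and a tool call to move; the robot and the scene stay as the last step left them, time stands still between calls to the robot, and variables do not carry over. Pictures are saved under pics/ and viewed, at most 12 in all, crops included, and the job is handed in when it is done.

Besides the shell and the picture viewer there is one more tool, called after "Call:" in YAML: its name, and indented under it one key for each argument. carry_out: Moves the arm, as the interface text tells. Its arguments: {"type":"object","properties":{"fingers":{"type":"array"},"slide":{"type":"array"},"dr":{"type":"array"},"grip_force":{"type":"number"}},"required":["fingers","slide","dr"]}

```bash
mkdir -p pics; cat > h.py <<'E'
from plant import *
import numpy as np, cv2
def save(name,fn):
    im=grab_frame(name); cv2.imwrite('pics/'+fn,im[:,:,::-1]); return im
def ray(name,px,cal=None):
    c=cal or get_calibration(name); K=np.array(c["K"]);R,_=cv2.Rodrigues(np.array(c["rvec"],float));t=np.array(c["tvec"],float).ravel()
    d=np.array([(px[0]-K[0,2])/K[0,0],(px[1]-K[1,2])/K[1,1]]);u=d.copy()
    for _ in range(30): u=d/(1+c["k1"]*(u@u))
    return -R.T@t, R.T@np.array([u[0],u[1],1.])
def plane(name,px,z,cal=None):
    o,d=ray(name,px,cal); return o+d*(z-o[2])/d[2]
def tri(rs):
    A=np.zeros((3,3));b=np.zeros(3)
    for o,d in rs:
        d=d/np.linalg.norm(d);P=np.eye(3)-np.outer(d,d);A+=P;b+=P@o
    x=np.linalg.solve(A,b); return x,[np.linalg.norm(np.cross(x-o,d/np.linalg.norm(d))) for o,d in rs]
def proj(name,p,cal=None):
    c=cal or get_calibration(name);R,_=cv2.Rodrigues(np.array(c["rvec"],float));q=R@np.array(p)+np.array(c["tvec"]).ravel()
    u=q[:2]/q[2];u=u*(1+c["k1"]*(u@u));K=np.array(c["K"]);return u*[K[0,0],K[1,1]]+K[:2,2]
E
python3 - <<'E'
from h import *
for n in("scene","side"): save(n,n+"0.png"); print(n,ray(n,(320,240)))
print(get_obs())
E
```

```text
scene (array([ 1.00791219, -0.66500176,  1.08094013]), array([-0.37524391,  0.53620487, -0.75619043]))
side (array([-0.05676197, -0.75202187,  1.32868306]), array([ 0.39009386,  0.51457351, -0.76369566]))
{'t': 0.1, 'joint_pos': array([ 9.85902270e-01,  2.21216475e-01,  1.52750988e+00,  2.31233314e-05,
        1.39471913e+00, -1.26085964e-01]), 'dq': array([ 0.00037832, -0.00109983, -0.00294524,  0.00028947,  0.0009458 ,
       -0.00046255]), 'effort': array([ 3.80542524e-04, -4.98245180e+01, -3.90548873e+01, -2.66358766e-04,
        5.68004732e-03, -1.22576494e-04]), 'position': array([0.27647653, 0.5598975 , 0.2302588 ]), 'orientation': array([-3.13975740e+00, -2.55574413e-04,  2.68278025e+00]), 'contact_force': array([ 0.37611453,  0.32998741, -0.12569314]), 'moment': array([ 0.04292043, -0.07853535,  0.01495493]), 'finger_force': 0.0, 'opening': 0.08551341134365872}
```

View pics/scene0.png

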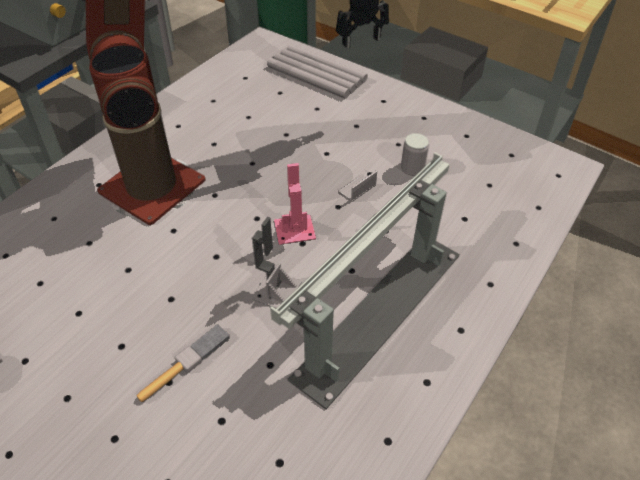

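View pics/side0.png

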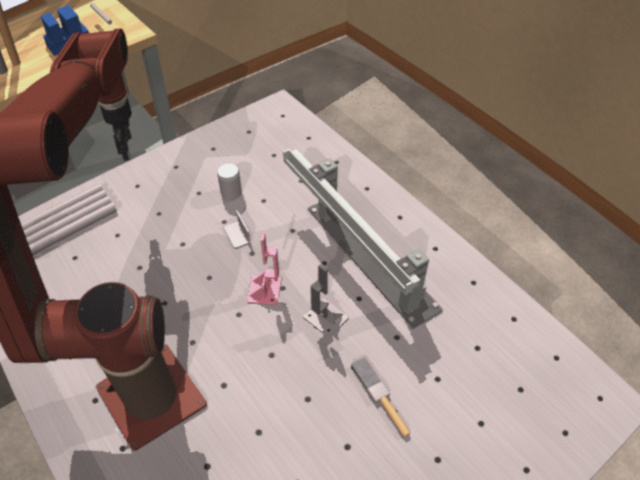

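Candidates for the carrier: the pink hook (scene 295,205; side 266,270) and the dark steel hook with a light bracket (scene 264,265; side 322,300). By the description it is the dark steel one. I'll check that in one close crop.

```bash
python3 - <<'E'
import cv2,numpy as np
a=cv2.imread('pics/scene0.png')[205:305,225:325]; b=cv2.imread('pics/side0.png')[255:355,285:385]
f=lambda i:cv2.resize(i,(400,400),interpolation=cv2.INTER_CUBIC)
top=np.hstack([f(a),f(b)])
cv2.imwrite('pics/crop1.png',top)
s=cv2.imread('pics/scene0.png')[150:410,265:465]; t=cv2.imread('pics/side0.png')[145:325,275:445]
cv2.imwrite('pics/crop2.png',np.hstack([cv2.resize(s,(440,572)),cv2.resize(t,(360,572*1))]))
E
```

```text
(no output)
```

View pics/crop1.png

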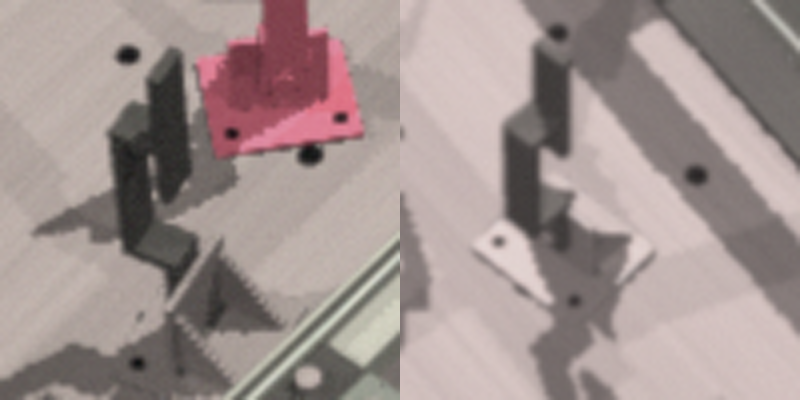

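View pics/crop2.png

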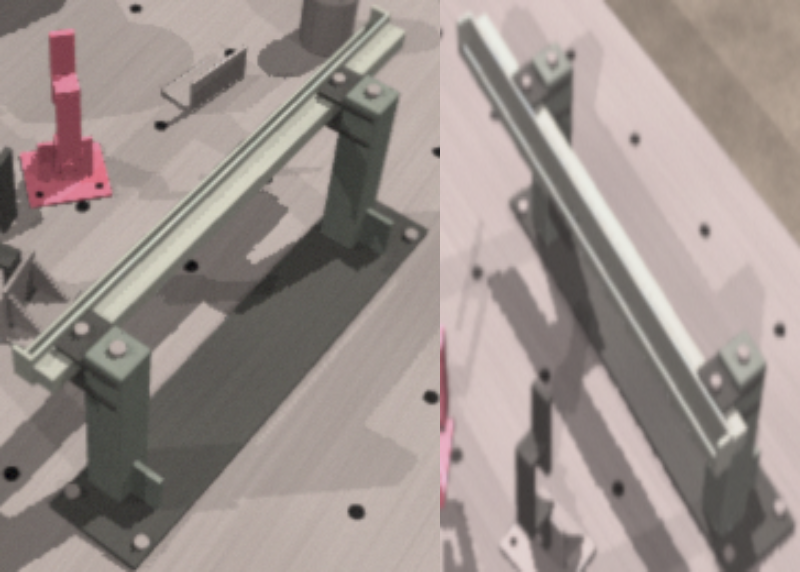

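Crop 1 confirms the dark steel C-hook with its light bracket: tab top at scene (266,221) and side (323,266). Crop 2 shows the post-top bolts at scene (318,308) and (434.5,191), and side (418,256) and (328,163).

```bash
cat > m.py <<'E'
from h import *
def T(n,a,b):
    x,e=tri([ray("scene",a),ray("side",b)]);print(n,x.round(4),np.round(e,4));return x
n=T("postR",(318.2,308.2),(418.1,256.1));f=T("postL",(434.5,190.9),(327.9,162.9))
print("len",np.linalg.norm(f-n))
for nm,p in(("scene",((318.2,308.2),(434.5,190.9))),("side",((418.1,256.1),(327.9,162.9)))):
    q=[plane(nm,a,.216) for a in p];print(nm,q,np.linalg.norm(q[0]-q[1]))
y=(f-n)[:2];y/=np.linalg.norm(y);X=np.array([y[1],-y[0]]);m=(f+n)[:2]/2
print("yaw",np.arctan2(X[1],X[0]),"stand origin",m-X*.066)
t=T("tabtop",(266.5,220.5),(323.2,266.3))
T("shank/arm top corner",(225+130/4,205+125/4),(285+128/4,255+128/4))
T("nose bottom",(225+172/4,205+195/4),(285+160/4,255+152/4))
for nm,p in(("scene",[(225+165/4,205+65/4)]),):
    print(plane(nm,p[0],.222),plane("side",(323.2,266.3),.222))
# base corners side
for c in((475,248),(550,305),(655,245),(560,178)): print("base",plane("side",(285+(c[0]-400)/4,255+c[1]/4),.005).round(4))
E
python3 m.py
```

```text
postR [ 0.6657 -0.1796  0.2132] [0.0003 0.0003]
postL [0.6928 0.2001 0.2136] [0.001 0.001]
len 0.38064232290687683
scene [array([ 0.66689749, -0.18147422,  0.216     ]), array([0.69384021, 0.19635223, 0.216     ])] 0.37878586628958977
side [array([ 0.66402074, -0.18069021,  0.216     ]), array([0.69177122, 0.19935485, 0.216     ])] 0.3810568667042401
yaw -0.07120892991266867 stand origin [0.61345266 0.01496525]
tabtop [ 0.4668 -0.0739  0.221 ] [0.0009 0.0009]
shank/arm top corner [ 0.4443 -0.08    0.1655] [0.0013 0.0013]
nose bottom [ 0.4672 -0.08    0.1237] [0.0002 0.0002]
[ 0.46859462 -0.07753226  0.222     ] [ 0.46667349 -0.07337227  0.222     ]
base [ 0.4294 -0.0408  0.005 ]
base [ 0.4416 -0.104   0.005 ]
base [ 0.5227 -0.1091  0.005 ]
base [ 0.5061 -0.0305  0.005 ]
```

Call:
carry_out:
  fingers: [0.085,0.085,0.085,0.085,0.085,0.085,0.085,0.085,0.085,0.085,0.085,0.085]
  slide:
    - [0,0,-0.04]
    - [-0.03,-0.03,-0.08]
    - [-0.06,-0.065,-0.09]
    - [-0.09,-0.097,-0.09]
    - [-0.12,-0.13,-0.09]
    - [-0.15,-0.16,-0.09]
    - [-0.18,-0.194,-0.09]
    - [-0.21,-0.226,-0.09]
    - [-0.24,-0.258,-0.09]
    - [-0.27,-0.29,-0.09]
    - [-0.3,-0.323,-0.09]
    - [-0.33,-0.355,-0.09]
  dr:
    - [0,0,0]
    - [0,0,0.08]
    - [0,0,0.16]
    - [0,0,0.24]
    - [0,0,0.32]
    - [0,0,0.4]
    - [0,0,0.48]
    - [0,0,0.56]
    - [0,0,0.64]
    - [0,0,0.72]
    - [0,0,0.8]
    - [0,0,0.88]

```text
t: 1.3
position: [0.4153, 0.0942, 0.3211]
orientation: [3.142, 0.0, 1.8]
contact_force: [0.9, -0.3, -0.1]
opening: 0.085
finger_force: 0.0
```

```bash
cat > go.py <<'E'
import sys
from h import *
from scipy.spatial.transform import Rotation as R
# usage: go.py x y z psi : slide & dr from measured pose to a tool-down target
o=get_obs();A=R.from_euler('xyz',o["orientation"]);v=list(map(float,sys.argv[1:5]))
print("t",o["t"],"p",o["position"].round(4),"rpy",o["orientation"].round(4),"F",o["contact_force"].round(2),"M",o["moment"].round(2),"open",round(o["opening"],4))
if len(v)==4:
    B=R.from_euler('xyz',[np.pi,0,v[3]])
    print("slide",A.inv().apply(np.array(v[:3])-o["position"]).round(4),"dr",(A.inv()*B).as_rotvec().round(4))
E
python3 go.py .467 -.076 .32 1.74
```

```text
t 1.3 p [0.4153 0.0942 0.3211] rpy [3.1415 0.     1.7996] F [ 0.88 -0.29 -0.12] M [ 0.03 -0.04 -0.02] open 0.085
slide [-0.1774  0.0117  0.0011] dr [ 0.0001 -0.      0.0596]
```

Call:
carry_out:
  fingers: [0.085,0.085,0.085,0.085,0.085,0.085,0.085,0.085]
  slide:
    - [-0.04,0.003,0]
    - [-0.08,0.006,0]
    - [-0.115,0.009,0]
    - [-0.145,0.01,0]
    - [-0.165,0.011,0]
    - [-0.177,0.012,0]
    - [-0.177,0.012,0]
    - [-0.177,0.012,0]
  dr:
    - [0,0,0.02]
    - [0,0,0.04]
    - [0,0,0.06]
    - [0,0,0.06]
    - [0,0,0.06]
    - [0,0,0.06]
    - [0,0,0.06]
    - [0,0,0.06]

```text
t: 2.1
position: [0.4676, -0.073, 0.3211]
orientation: [-3.141, -0.001, 1.743]
contact_force: [0.3, -0.8, 0.2]
opening: 0.0849
finger_force: 0.0
```

```bash
python3 - <<'E'
from h import *
import pickle
c=get_calibration("wrist");o=get_obs();save("wrist","w1.png");pickle.dump((c,o),open("w1.pkl","wb"))
print(o["position"],o["orientation"],ray("wrist",(320,240),c))
print(proj("wrist",[.467,-.076,.222],c))
E
```

```text
[ 0.46762871 -0.07297652  0.32109033] [-3.14118037e+00 -7.46768916e-04  1.74281634e+00] (array([0.4543413 , 0.00058849, 0.46533513]), array([ 0.04257126, -0.27908124, -0.95943708]))
[321.40655062 249.46855358]
```

View pics/w1.png

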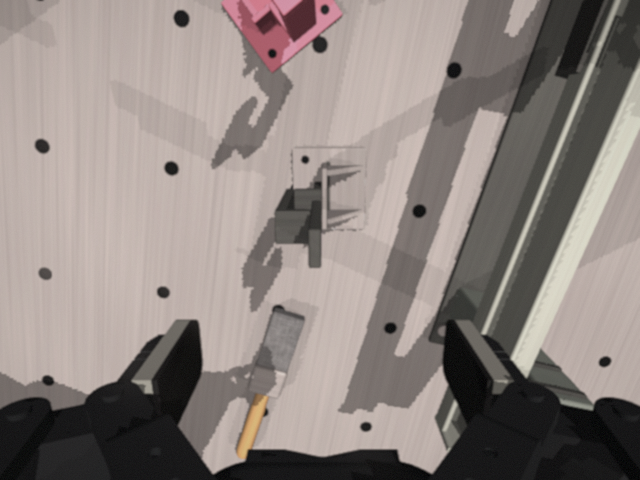

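The wrist view shows the carrier lined up with the tool: base edges run upright and level. The tab top spans about (309–321, 230–268), and the brush lies below at (275,370).

```bash
python3 - <<'E'
from h import *
import pickle
c,o=pickle.load(open("w1.pkl","rb"))
g=cv2.imread("pics/w1.png").max(axis=2).astype(int)
for v in(250,255,260,265):print(v,g[v,300:330])
print(g[220:275,315])
for p in((315,249),(309,268),(321,268),(315,230)):print(p,plane("wrist",p,.222,c).round(4))
q=[plane("wrist",p,.005,c)[:2] for p in((365.5,147),(366,229),(292,148))];print(np.round(q,4),np.linalg.norm(q[0]-q[1]),np.linalg.norm(q[0]-q[2]))
d=q[0]-q[1];print("yaw",np.arctan2(-d[0],d[1]));d=q[0]-q[2];print(np.arctan2(d[1],d[0]))
E
```

```text
250 [177 178 178 178 179 183 182 167 129  95  88  94  96  97  97  97 100  99
  96  92  97 140 176 187 187 186 187 188 189 189]
255 [185 188 190 192 194 196 195 175 137  96  89  92  95  95  96  96  97  94
  97  88  99 140 176 186 187 187 188 189 190 187]
260 [188 189 191 193 197 198 195 174 135  99  92  95  98  97  97  97  98  97
  94  91 109 156 188 200 198 199 200 200 199 196]
265 [188 190 192 194 197 197 194 183 149 106  89  92  95  96  97  97  97  98
  95  94 116 157 190 198 200 200 200 201 198 199]
[ 55  55  55  52  52  55  54  51  58  72  87  96 100  99  99 100  99  99
  99  99  97  96  97  99 100  98  99  98 100  98  97  95  98  97  96  96
  95  96  97  98  97  97  98 100 100  97  98 124 167 191 196 193 193 195
 196]
(315, 249) [ 0.4631 -0.0764  0.222 ]
(309, 268) [ 0.4615 -0.0892  0.222 ]
(321, 268) [ 0.4688 -0.0879  0.222 ]
(315, 230) [ 0.4611 -0.0645  0.222 ]
[[ 0.5055 -0.0222]
 [ 0.5243 -0.1115]
 [ 0.4277 -0.0366]] 0.09127998980671254 0.07910924142812231
yaw 0.20694715013578133
0.18344085752659547
```

```bash
python3 go.py .4635 -.077 .185 1.762
```

```text
t 2.15 p [ 0.4676 -0.0727  0.3212] rpy [-3.1414e+00 -6.0000e-04  1.7435e+00] F [ 0.04 -0.07 -0.39] M [ 0.    0.03 -0.02] open 0.0848
slide [-0.0036 -0.0048  0.1362] dr [-0.0002 -0.0006 -0.0185]
```

Call:
carry_out:
  fingers: [0.085,0.085,0.085,0.085,0.085,0.085,0.085,0.085,0.085,0.085]
  slide:
    - [-0.0036,-0.0048,0.015]
    - [-0.0036,-0.0048,0.035]
    - [-0.0036,-0.0048,0.055]
    - [-0.0036,-0.0048,0.075]
    - [-0.0036,-0.0048,0.095]
    - [-0.0036,-0.0048,0.11]
    - [-0.0036,-0.0048,0.125]
    - [-0.0036,-0.0048,0.132]
    - [-0.0036,-0.0048,0.136]
    - [-0.0036,-0.0048,0.136]
  dr:
    - [0,0,-0.018]
    - [0,0,-0.018]
    - [0,0,-0.018]
    - [0,0,-0.018]
    - [0,0,-0.018]
    - [0,0,-0.018]
    - [0,0,-0.018]
    - [0,0,-0.018]
    - [0,0,-0.018]
    - [0,0,-0.018]

```text
t: 3.15
position: [0.4637, -0.0774, 0.1853]
orientation: [-3.141, -0.0, 1.762]
contact_force: [0.7, 0.0, -0.1]
opening: 0.0852
finger_force: 0.0
```

Call:
carry_out:
  fingers: [0.05,0.035,0.025,0.02,0.018,0.016,0.014,0.012,0.01,0.008,0.006,0.006]
  slide:
    - [0,0,0]
    - [0,0,0]
    - [0,0,0]
    - [0,0,0]
    - [0,0,0]
    - [0,0,0]
    - [0,0,0]
    - [0,0,0]
    - [0,0,0]
    - [0,0,0]
    - [0,0,0]
    - [0,0,0]
  dr:
    - [0,0,0]
    - [0,0,0]
    - [0,0,0]
    - [0,0,0]
    - [0,0,0]
    - [0,0,0]
    - [0,0,0]
    - [0,0,0]
    - [0,0,0]
    - [0,0,0]
    - [0,0,0]
    - [0,0,0]
  grip_force: 20

```text
t: 4.35
position: [0.4637, -0.0779, 0.1853]
orientation: [3.142, 0.0, 1.761]
contact_force: [-0.3, -0.0, 0.4]
opening: 0.0078
finger_force: 20.7
```

```bash
python3 go.py .4635 -.077 .185 1.762; python3 -c "
from h import *
save('wrist','w2.png')"
```

```text
t 4.35 p [ 0.4637 -0.0779  0.1853] rpy [3.1416 0.     1.7609] F [-0.34 -0.02  0.45] M [-0.01  0.04  0.14] open 0.0078
slide [ 0.001  -0.      0.0003] dr [ 0.      0.     -0.0011]
```

View pics/w2.png

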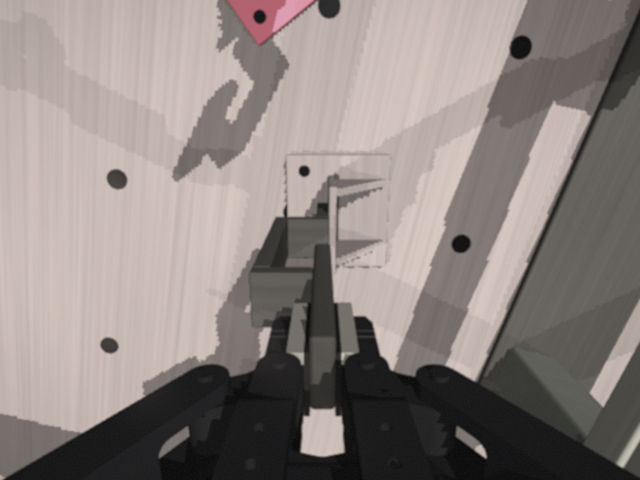

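The grip is good: tab between the pads, opening 7.8 mm. Firm up and lift.

Call:
carry_out:
  fingers: [0.004,0.004,0.004,0.004,0.004,0.004,0.004,0.004,0.004,0.004,0.004,0.004]
  slide:
    - [0,0,0]
    - [0,0,0]
    - [0,0,-0.002]
    - [0,0,-0.006]
    - [0,0,-0.012]
    - [0,0,-0.022]
    - [0,0,-0.034]
    - [0,0,-0.046]
    - [0,0,-0.056]
    - [0,0,-0.064]
    - [0,0,-0.069]
    - [0,0,-0.069]
  dr:
    - [0,0,0]
    - [0,0,0]
    - [0,0,0]
    - [0,0,0]
    - [0,0,0]
    - [0,0,0]
    - [0,0,0]
    - [0,0,0]
    - [0,0,0]
    - [0,0,0]
    - [0,0,0]
    - [0,0,0]
  grip_force: 70

```text
t: 5.6
position: [0.4641, -0.0781, 0.2553]
orientation: [3.14, 0.001, 1.761]
contact_force: [-0.0, -0.2, -8.8]
opening: 0.0068
finger_force: 68.1
```

```bash
python3 go.py .5736 -.0523 .2545 1.4996
```

```text
t 5.6 p [ 0.4641 -0.0781  0.2553] rpy [3.1402e+00 8.0000e-04 1.7608e+00] F [-0.04 -0.16 -8.78] M [-0.07 -0.03 -0.01] open 0.0068
slide [0.0047 0.1124 0.0009] dr [0.0015 0.0006 0.2612]
```

Call:
carry_out:
  fingers: [0.004,0.004,0.004,0.004,0.004,0.004,0.004,0.004,0.004,0.004,0.004,0.004]
  slide:
    - [0,0.006,0]
    - [0.001,0.018,0]
    - [0.002,0.032,0]
    - [0.002,0.046,0]
    - [0.003,0.06,0]
    - [0.004,0.074,0]
    - [0.004,0.088,0]
    - [0.005,0.1,0]
    - [0.005,0.108,0]
    - [0.005,0.112,0]
    - [0.005,0.112,0]
    - [0.005,0.112,0]
  dr:
    - [0,0,0.01]
    - [0,0,0.035]
    - [0,0,0.07]
    - [0,0,0.105]
    - [0,0,0.14]
    - [0,0,0.175]
    - [0,0,0.21]
    - [0,0,0.235]
    - [0,0,0.255]
    - [0,0,0.261]
    - [0,0,0.261]
    - [0,0,0.261]

```text
t: 6.8
position: [0.5723, -0.0519, 0.2539]
orientation: [-3.141, 0.0, 1.5]
contact_force: [-0.3, 0.0, -9.3]
opening: 0.0072
finger_force: 68.2
```

```bash
python3 go.py .6085 -.0548 .2545 1.4996; python3 - <<'E'
from h import *
a=save("scene","s3.png")[130:330,240:470];b=save("side","d3.png")[140:330,260:450]
cv2.imwrite('pics/crop3.png',np.hstack([cv2.resize(a,(420,480),interpolation=2),cv2.resize(b,(380,480),interpolation=2)])[:,:,::-1])
E
```

```text
t 6.8 p [ 0.5723 -0.0519  0.2539] rpy [-3.1406  0.      1.5001] F [-0.28  0.01 -9.35] M [-0.06  0.01 -0.  ] open 0.0072
slide [-0.0003  0.0363 -0.0006] dr [-0.001   0.      0.0005]
```

View pics/crop3.png

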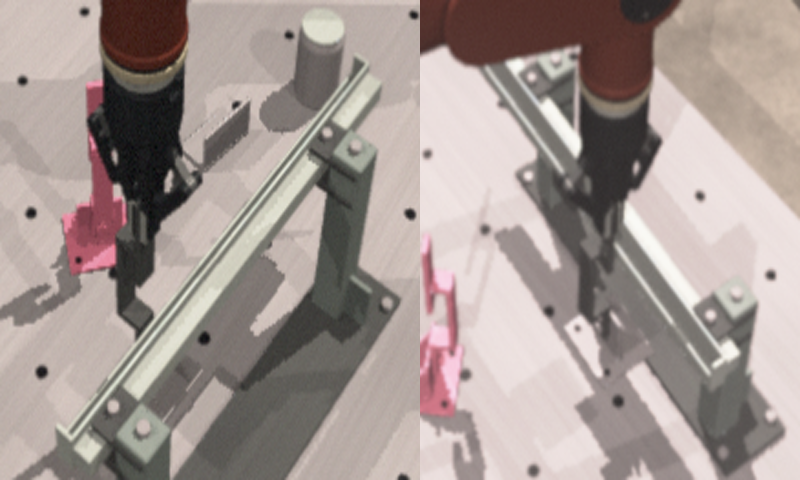

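Picture: the hook hangs upright clear in front of the rail, right part (scene crop 135,250). Now feel for the web.

Call:
carry_out:
  fingers: [0.004,0.004,0.004,0.004,0.004,0.004,0.004,0.004,0.004]
  slide:
    - [0,0.004,0]
    - [0,0.01,0]
    - [0,0.016,0]
    - [0,0.022,0]
    - [0,0.026,0]
    - [0,0.028,0]
    - [0,0.03,0]
    - [0,0.031,0]
    - [0,0.031,0]
  dr:
    - [0,0,0]
    - [0,0,0]
    - [0,0,0]
    - [0,0,0]
    - [0,0,0]
    - [0,0,0]
    - [0,0,0]
    - [0,0,0]
    - [0,0,0]

```text
t: 7.8
position: [0.6037, -0.0541, 0.2543]
orientation: [-3.141, -0.0, 1.5]
contact_force: [0.2, -0.3, -8.4]
opening: 0.0072
finger_force: 68.2
```

Call:
carry_out:
  fingers: [0.004,0.004,0.004,0.004]
  slide:
    - [0,0.0005,0]
    - [0,0.001,0]
    - [0,0.0015,0]
    - [0,0.002,0]
  dr:
    - [0,0,0]
    - [0,0,0]
    - [0,0,0]
    - [0,0,0]

```text
t: 8.2
position: [0.6057, -0.0542, 0.2544]
orientation: [3.141, 0.0, 1.5]
contact_force: [0.1, -0.6, -8.6]
opening: 0.0072
finger_force: 68.2
```

Call:
carry_out:
  fingers: [0.004,0.004,0.004,0.004]
  slide:
    - [0,0.0005,0]
    - [0,0.001,0]
    - [0,0.0015,0]
    - [0,0.002,0]
  dr:
    - [0,0,0]
    - [0,0,0]
    - [0,0,0]
    - [0,0,0]

```text
t: 8.6
position: [0.6077, -0.0544, 0.2543]
orientation: [-3.142, -0.0, 1.5]
contact_force: [0.5, -0.3, -8.1]
opening: 0.007
finger_force: 68.2
```

Call:
carry_out:
  fingers: [0.004,0.004,0.004,0.004]
  slide:
    - [0,0.0005,0]
    - [0,0.001,0]
    - [0,0.0015,0]
    - [0,0.0015,0]
  dr:
    - [0,0,0]
    - [0,0,0]
    - [0,0,0]
    - [0,0,0]

```text
t: 9.0
position: [0.6092, -0.0545, 0.2543]
orientation: [3.142, 0.0, 1.5]
contact_force: [0.4, -0.1, -9.0]
opening: 0.0071
finger_force: 68.2
```

Call:
carry_out:
  fingers: [0.004,0.004,0.004,0.004]
  slide:
    - [0,0.0005,0]
    - [0,0.001,0]
    - [0,0.0015,0]
    - [0,0.0015,0]
  dr:
    - [0,0,0]
    - [0,0,0]
    - [0,0,0]
    - [0,0,0]

```text
t: 9.4
position: [0.6107, -0.0546, 0.2543]
orientation: [3.142, 0.0, 1.5]
contact_force: [0.9, -1.2, -8.6]
opening: 0.0071
finger_force: 68.2
```

Call:
carry_out:
  fingers: [0.004,0.004,0.004,0.004]
  slide:
    - [0,0.0005,0]
    - [0,0.001,0]
    - [0,0.0015,0]
    - [0,0.0015,0]
  dr:
    - [0,0,0]
    - [0,0,0]
    - [0,0,0]
    - [0,0,0]

```text
t: 9.8
position: [0.6122, -0.0547, 0.2543]
orientation: [3.142, 0.0, 1.5]
contact_force: [0.4, 0.1, -9.0]
opening: 0.007
finger_force: 68.2
```

Call:
carry_out:
  fingers: [0.004,0.004,0.004,0.004]
  slide:
    - [0,0.0005,0]
    - [0,0.001,0]
    - [0,0.0015,0]
    - [0,0.0015,0]
  dr:
    - [0,0,0]
    - [0,0,0]
    - [0,0,0]
    - [0,0,0]

```text
t: 10.2
position: [0.6137, -0.0548, 0.2543]
orientation: [3.142, 0.0, 1.5]
contact_force: [-0.4, -0.7, -7.9]
opening: 0.0075
finger_force: 68.2
```

Call:
carry_out:
  fingers: [0.004,0.004,0.004]
  slide:
    - [0,0.0005,0]
    - [0,0.001,0]
    - [0,0.001,0]
  dr:
    - [0,0,0]
    - [0,0,0]
    - [0,0,0]

```text
t: 10.5
position: [0.6146, -0.0549, 0.2543]
orientation: [-3.141, 0.0, 1.5]
contact_force: [-0.2, -0.9, -8.2]
opening: 0.0073
finger_force: 68.2
```

Call:
carry_out:
  fingers: [0.004,0.004,0.004]
  slide:
    - [0,0.0005,0]
    - [0,0.001,0]
    - [0,0.001,0]
  dr:
    - [0,0,0]
    - [0,0,0]
    - [0,0,0]

```text
t: 10.8
position: [0.615, -0.0549, 0.2543]
orientation: [-3.14, 0.0, 1.5]
contact_force: [-4.2, 0.4, -5.9]
opening: 0.0068
finger_force: 68.6
```

```bash
python3 go.py .6085 -.0548 .2545 1.4996
```

```text
t 10.8 p [ 0.615  -0.0549  0.2543] rpy [-3.1400e+00  1.0000e-04  1.4998e+00] F [-4.16  0.42 -5.89] M [-0.    0.98 -0.  ] open 0.0068
slide [-0.0003 -0.0065 -0.0002] dr [-0.0016  0.0001  0.0002]
```

Web felt at x about 0.6147, so the channel middle is near 0.6122. Back off and lower behind the lip.

Call:
carry_out:
  fingers: [0.004,0.004,0.004,0.004,0.004,0.004,0.004,0.004]
  slide:
    - [0,-0.0015,0]
    - [0,-0.003,0]
    - [0,-0.0034,0]
    - [0,-0.0034,0.0015]
    - [0,-0.0034,0.003]
    - [0,-0.0034,0.005]
    - [0,-0.0034,0.007]
    - [0,-0.0034,0.007]
  dr:
    - [0,0,0]
    - [0,0,0]
    - [0,0,0]
    - [0,0,0]
    - [0,0,0]
    - [0,0,0]
    - [0,0,0]
    - [0,0,0]

```text
t: 11.6
position: [0.612, -0.0546, 0.2467]
orientation: [-3.141, -0.0, 1.5]
contact_force: [-0.3, 0.4, -8.8]
opening: 0.0074
finger_force: 68.2
```

Call:
carry_out:
  fingers: [0.004,0.004,0.004,0.004,0.004]
  slide:
    - [0,0,0.001]
    - [0,0,0.002]
    - [0,0,0.003]
    - [0,0,0.004]
    - [0,0,0.004]
  dr:
    - [0,0,0]
    - [0,0,0]
    - [0,0,0]
    - [0,0,0]
    - [0,0,0]

```text
t: 12.1
position: [0.6121, -0.0547, 0.2431]
orientation: [-3.141, -0.0, 1.5]
contact_force: [-0.9, 0.1, -8.7]
opening: 0.007
finger_force: 68.2
```

Call:
carry_out:
  fingers: [0.004,0.004,0.004,0.004,0.004]
  slide:
    - [0,0,0.001]
    - [0,0,0.002]
    - [0,0,0.003]
    - [0,0,0.004]
    - [0,0,0.004]
  dr:
    - [0,0,0]
    - [0,0,0]
    - [0,0,0]
    - [0,0,0]
    - [0,0,0]

```text
t: 12.6
position: [0.6121, -0.0547, 0.239]
orientation: [-3.141, -0.0, 1.5]
contact_force: [-0.3, 0.5, -8.2]
opening: 0.0071
finger_force: 68.2
```

Call:
carry_out:
  fingers: [0.004,0.004,0.004,0.004,0.004]
  slide:
    - [0,0,0.001]
    - [0,0,0.002]
    - [0,0,0.003]
    - [0,0,0.004]
    - [0,0,0.004]
  dr:
    - [0,0,0]
    - [0,0,0]
    - [0,0,0]
    - [0,0,0]
    - [0,0,0]

```text
t: 13.1
position: [0.6121, -0.0547, 0.235]
orientation: [-3.141, -0.0, 1.5]
contact_force: [0.0, 0.3, -8.9]
opening: 0.0072
finger_force: 68.2
```

Call:
carry_out:
  fingers: [0.004,0.004,0.004,0.004]
  slide:
    - [0,0,0.0005]
    - [0,0,0.001]
    - [0,0,0.002]
    - [0,0,0.002]
  dr:
    - [0,0,0]
    - [0,0,0]
    - [0,0,0]
    - [0,0,0]

```text
t: 13.5
position: [0.6121, -0.0547, 0.2331]
orientation: [-3.141, -0.0, 1.5]
contact_force: [0.9, -1.0, -8.4]
opening: 0.0072
finger_force: 68.2
```

Call:
carry_out:
  fingers: [0.004,0.004,0.004,0.004]
  slide:
    - [0,0,0.0005]
    - [0,0,0.001]
    - [0,0,0.0015]
    - [0,0,0.0015]
  dr:
    - [0,0,0]
    - [0,0,0]
    - [0,0,0]
    - [0,0,0]

```text
t: 13.9
position: [0.6122, -0.0547, 0.2317]
orientation: [-3.141, -0.0, 1.5]
contact_force: [-0.9, -0.6, -8.1]
opening: 0.007
finger_force: 68.2
```

Call:
carry_out:
  fingers: [0.004,0.004,0.004]
  slide:
    - [0,0,0.0005]
    - [0,0,0.001]
    - [0,0,0.001]
  dr:
    - [0,0,0]
    - [0,0,0]
    - [0,0,0]

```text
t: 14.2
position: [0.6122, -0.0547, 0.2307]
orientation: [-3.141, -0.0, 1.5]
contact_force: [-0.2, 0.0, -8.3]
opening: 0.0067
finger_force: 68.2
```

Call:
carry_out:
  fingers: [0.004,0.004,0.004]
  slide:
    - [0,0,0.0005]
    - [0,0,0.001]
    - [0,0,0.001]
  dr:
    - [0,0,0]
    - [0,0,0]
    - [0,0,0]

```text
t: 14.5
position: [0.6123, -0.0547, 0.2299]
orientation: [3.141, 0.0, 1.5]
contact_force: [0.6, -0.1, -7.6]
opening: 0.0071
finger_force: 68.3
```

Call:
carry_out:
  fingers: [0.004,0.004,0.004]
  slide:
    - [0,0,0.0005]
    - [0,0,0.0005]
    - [0,0,0.0005]
  dr:
    - [0,0,0]
    - [0,0,0]
    - [0,0,0]

```text
t: 14.8
position: [0.6124, -0.0547, 0.2299]
orientation: [3.141, 0.0, 1.5]
contact_force: [-1.6, 0.3, -3.4]
opening: 0.0072
finger_force: 68.9
```

```bash
python3 go.py .6085 -.0548 .2545 1.4996
```

```text
t 14.8 p [ 0.6124 -0.0547  0.2299] rpy [3.1410e+00 1.0000e-04 1.4998e+00] F [-1.63  0.27 -3.39] M [0.01 0.36 0.01] open 0.0072
slide [-0.0003 -0.0039 -0.0246] dr [0.0006 0.0001 0.0002]
```

Floor contact at TCP z≈0.230. Look along the channel with the wrist camera for the notch.

```bash
python3 - <<'E'
from h import *
import pickle
c=get_calibration("wrist");o=get_obs();save("wrist","w4.png");pickle.dump((c,o),open("w4.pkl","wb"))
X=np.array([np.cos(-.0712),np.sin(-.0712),0]);Y=np.array([-X[1],X[0],0])
O=np.array([.6124,-.0547,0])+Y*.07
for y in(-.02,.03,.08): print(y,proj("wrist",O+Y*y+[0,0,.172],c).round(1))
E
```

```text
-0.02 [322.8 170.2]
0.03 [322.7  56.9]
0.08 [322.5 -75.5]
```

View pics/w4.png

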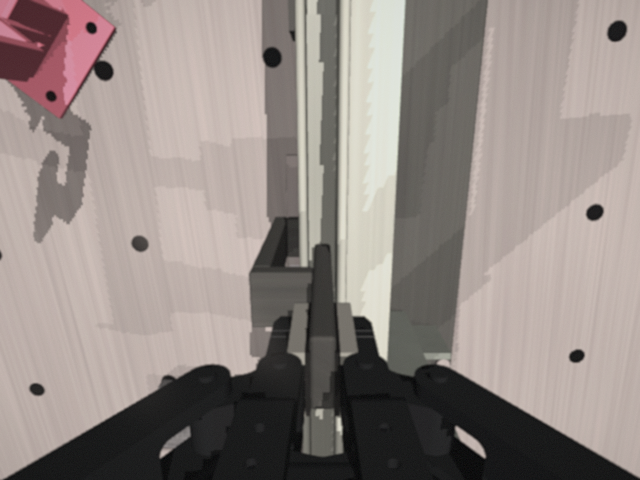

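The view shows a dark protruding piece outside the lip at (293, 0–38), probably the notch block: right end near y≈+0.037, so the notch middle is near +0.06. Hover just above the floor and travel along.

Call:
carry_out:
  fingers: [0.004,0.004,0.004,0.004,0.004,0.004,0.004,0.004,0.004,0.004,0.004,0.004]
  slide:
    - [0,0,-0.0012]
    - [0.002,0,-0.0012]
    - [0.006,0,-0.0012]
    - [0.012,0,-0.0012]
    - [0.018,0,-0.0012]
    - [0.024,0,-0.0012]
    - [0.03,0,-0.0012]
    - [0.036,0,-0.0012]
    - [0.042,0,-0.0012]
    - [0.047,0,-0.0012]
    - [0.05,0,-0.0012]
    - [0.05,0,-0.0012]
  dr:
    - [0,0,0]
    - [0,0,0]
    - [0,0,0]
    - [0,0,0]
    - [0,0,0]
    - [0,0,0]
    - [0,0,0]
    - [0,0,0]
    - [0,0,0]
    - [0,0,0]
    - [0,0,0]
    - [0,0,0]

```text
t: 16.05
position: [0.6158, -0.0043, 0.2305]
orientation: [3.142, -0.0, 1.5]
contact_force: [-0.0, -1.1, -8.4]
opening: 0.0073
finger_force: 68.2
```

```bash
python3 go.py .6085 -.0548 .2545 1.4996;  python3 - <<'E'
from h import *
import pickle
c=get_calibration("wrist");o=get_obs();im=save("wrist","w5.png");pickle.dump((c,o),open("w5.pkl","wb"))
cv2.imwrite('pics/w5c.png',cv2.resize(im[0:240,240:440],(500,600),interpolation=2)[:,:,::-1])
E
```

```text
t 16.05 p [ 0.6158 -0.0043  0.2305] rpy [ 3.1416e+00 -1.0000e-04  1.5003e+00] F [-0.05 -1.12 -8.39] M [-0.14  0.01 -0.02] open 0.0073
slide [-0.0509 -0.0038 -0.024 ] dr [ 0.     -0.0001  0.0007]
```

View pics/w5c.png

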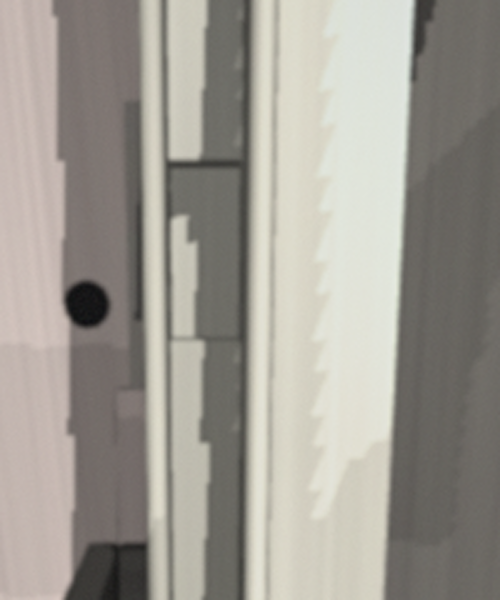

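The notch is plain to see: its floor edges are at crop rows 160 and 338, i.e. image rows 64 and 135 at column 322.

```bash
python3 - <<'E'
from h import *
import pickle
from scipy.spatial.transform import Rotation as R
c,o=pickle.load(open("w5.pkl","rb"));A=R.from_euler('xyz',o["orientation"]).inv()
q=[A.apply(plane("wrist",(322,v),.1726,c)-o["position"]) for v in(64.2,135.2)];print(q,(q[0]+q[1])/2,q[0][0]-q[1][0])
# lateral: channel inner walls at lip top and web top, two rows
for v in (40,120,200):
    print(v)
im=cv2.imread("pics/w5.png").max(axis=2).astype(int)
for v in(20,120,200):print(im[v,294:350])
E
```

```text
[array([ 0.09706478, -0.00032051,  0.05793231]), array([ 0.06632931, -0.00038022,  0.05792818])] [ 0.08169705 -0.00035036  0.05793024] 0.030735462962452775
40
120
200
[123 124 146 173 192 202 208 210 203 183 149 117 136 181 203 208 206 206
 203 202 202 203 203 204 204 203 198 170 128 109 109 111 111 110 110 110
 111 108 108 109 109 116 111  92  74  86 125 160 183 198 212 220 221 219
 208 189]
[ 83  63  76 119 162 189 203 215 220 216 199 171 126 107 141 179 197 200
 199 199 198 199 193 166 129 110 108 109 111 111 112 110 109 110 111 112
 109 108 110 110 106  92  73  73  95 135 168 194 210 222 225 225 222 205
 184 184]
[116 115 115 111 119 150 185 206 219 221 219 203 170 133 131 166 186 191
 190 189 188 188 189 190 188 190 189 182 157 123 105 107 107 105 105 105
 105 106 106 107 101  88  76  90 131 171 197 214 224 226 225 220 202 186
 192 206]
```

Call:
carry_out:
  fingers: [0.004,0.004,0.004,0.004,0.004,0.004,0.004,0.004,0.004,0.004,0.004,0.004]
  slide:
    - [0.002,0,0]
    - [0.006,0,0]
    - [0.012,0,0]
    - [0.019,0,0]
    - [0.026,0,0]
    - [0.033,0,0]
    - [0.04,0,0]
    - [0.047,0,0]
    - [0.053,0,0]
    - [0.057,0,0]
    - [0.06,0,0]
    - [0.06,0,0]
  dr:
    - [0,0,0]
    - [0,0,0]
    - [0,0,0]
    - [0,0,0]
    - [0,0,0]
    - [0,0,0]
    - [0,0,0]
    - [0,0,0]
    - [0,0,0]
    - [0,0,0]
    - [0,0,0]
    - [0,0,0]

```text
t: 17.3
position: [0.6201, 0.0554, 0.2305]
orientation: [-3.142, -0.0, 1.5]
contact_force: [0.2, -0.6, -8.4]
opening: 0.0071
finger_force: 68.2
```

Call:
carry_out:
  fingers: [0.004,0.004,0.004,0.004,0.004,0.004,0.004,0.004]
  slide:
    - [0.002,0,0]
    - [0.006,0,0]
    - [0.01,0,0]
    - [0.014,0,0]
    - [0.018,0,0]
    - [0.0207,0,0]
    - [0.0217,0,0]
    - [0.0217,0,0]
  dr:
    - [0,0,0]
    - [0,0,0]
    - [0,0,0]
    - [0,0,0]
    - [0,0,0]
    - [0,0,0]
    - [0,0,0]
    - [0,0,0]

```text
t: 18.1
position: [0.6216, 0.0769, 0.2305]
orientation: [-3.142, 0.0, 1.5]
contact_force: [0.4, 0.0, -8.5]
opening: 0.0072
finger_force: 68.2
```

```bash
python3 go.py .6085 -.0548 .2545 1.4996
```

```text
t 18.1 p [0.6216 0.0769 0.2305] rpy [-3.1415e+00  1.0000e-04  1.5001e+00] F [ 0.38  0.04 -8.49] M [-0.12  0.03 -0.02] open 0.0072
slide [-0.1323 -0.0037 -0.024 ] dr [-0.0001  0.0001  0.0005]
```

Lower gently into the notch.

Call:
carry_out:
  fingers: [0.004,0.004,0.004,0.004]
  slide:
    - [0,0,0.0005]
    - [0,0,0.001]
    - [0,0,0.0015]
    - [0,0,0.0015]
  dr:
    - [0,0,0]
    - [0,0,0]
    - [0,0,0]
    - [0,0,0]

```text
t: 18.5
position: [0.6215, 0.0765, 0.2288]
orientation: [-3.141, 0.0, 1.5]
contact_force: [-0.4, 0.1, -8.0]
opening: 0.0073
finger_force: 68.2
```

Call:
carry_out:
  fingers: [0.004,0.004,0.004]
  slide:
    - [0,0,0.0005]
    - [0,0,0.001]
    - [0,0,0.001]
  dr:
    - [0,0,0]
    - [0,0,0]
    - [0,0,0]

```text
t: 18.8
position: [0.6215, 0.0767, 0.2279]
orientation: [-3.141, 0.0, 1.5]
contact_force: [0.7, 0.9, -8.7]
opening: 0.0069
finger_force: 68.2
```

Call:
carry_out:
  fingers: [0.004,0.004,0.004,0.004,0.004,0.004,0.004]
  slide:
    - [0,0,0.001]
    - [0,0,0.002]
    - [0,0,0.003]
    - [0,0,0.004]
    - [0,0,0.005]
    - [0,0,0.006]
    - [0,0,0.006]
  dr:
    - [0,0,0]
    - [0,0,0]
    - [0,0,0]
    - [0,0,0]
    - [0,0,0]
    - [0,0,0]
    - [0,0,0]

```text
t: 19.5
position: [0.6215, 0.0767, 0.2217]
orientation: [-3.141, 0.0, 1.5]
contact_force: [0.0, 0.6, -8.5]
opening: 0.0072
finger_force: 68.2
```

Call:
carry_out:
  fingers: [0.004,0.004,0.004,0.004,0.004]
  slide:
    - [0,0,0.0005]
    - [0,0,0.001]
    - [0,0,0.0015]
    - [0,0,0.002]
    - [0,0,0.002]
  dr:
    - [0,0,0]
    - [0,0,0]
    - [0,0,0]
    - [0,0,0]
    - [0,0,0]

```text
t: 20.0
position: [0.6215, 0.0767, 0.2199]
orientation: [-3.141, 0.0, 1.5]
contact_force: [-0.9, 0.2, -8.1]
opening: 0.0072
finger_force: 68.2
```

Call:
carry_out:
  fingers: [0.004,0.004,0.004,0.004,0.004]
  slide:
    - [0,0,0.0005]
    - [0,0,0.001]
    - [0,0,0.0015]
    - [0,0,0.002]
    - [0,0,0.002]
  dr:
    - [0,0,0]
    - [0,0,0]
    - [0,0,0]
    - [0,0,0]
    - [0,0,0]

```text
t: 20.5
position: [0.6216, 0.0767, 0.218]
orientation: [-3.142, 0.0, 1.5]
contact_force: [0.9, 0.5, -8.4]
opening: 0.0075
finger_force: 68.3
```

```bash
python3 go.py .6085 -.0548 .2545 1.4996
```

```text
t 20.5 p [0.6216 0.0767 0.218 ] rpy [-3.1416  0.      1.4998] F [ 0.92  0.55 -8.4 ] M [ 0.   -0.04  0.  ] open 0.0075
slide [-0.1321 -0.0037 -0.0365] dr [-0.      0.      0.0002]
```

Call:
carry_out:
  fingers: [0.004,0.004,0.004,0.004]
  slide:
    - [0,0,0.0003]
    - [0,0,0.0006]
    - [0,0,0.0006]
    - [0,0,0.0006]
  dr:
    - [0,0,0]
    - [0,0,0]
    - [0,0,0]
    - [0,0,0]

```text
t: 20.9
position: [0.6217, 0.0767, 0.2179]
orientation: [3.141, -0.0, 1.5]
contact_force: [-1.3, -0.1, -3.8]
opening: 0.0075
finger_force: 68.9
```

Call:
carry_out:
  fingers: [0.004,0.004,0.004]
  slide:
    - [0,0,0.0003]
    - [0,0,0.0003]
    - [0,0,0.0003]
  dr:
    - [0,0,0]
    - [0,0,0]
    - [0,0,0]

```text
t: 21.2
position: [0.6218, 0.0767, 0.2179]
orientation: [3.141, -0.0, 1.5]
contact_force: [-2.6, -0.3, -0.0]
opening: 0.0069
finger_force: 69.5
```

```bash
python3 go.py .6085 -.0548 .2545 1.4996
```

```text
t 21.2 p [0.6218 0.0767 0.2179] rpy [ 3.1408 -0.      1.4999] F [-2.56 -0.27 -0.05] M [-0.04  0.65  0.05] open 0.0069
slide [-0.1321 -0.0039 -0.0366] dr [ 0.0008 -0.      0.0003]
```

Home: 12.0 mm below the running floor, with the weight carried by the rail. Ease the grip, then open.

Call:
carry_out:
  fingers: [0.006,0.006,0.006,0.006]
  slide:
    - [0,0,0]
    - [0,0,0]
    - [0,0,-0.0003]
    - [0,0,-0.0003]
  dr:
    - [0,0,0]
    - [0,0,0]
    - [0,0,0]
    - [0,0,0]
  grip_force: 20

```text
t: 21.6
position: [0.6218, 0.0767, 0.2179]
orientation: [3.141, -0.0, 1.5]
contact_force: [-2.8, -0.4, 2.0]
opening: 0.007
finger_force: 69.8
```

Call:
carry_out:
  fingers: [0.008,0.009,0.01,0.011,0.012,0.014,0.016,0.02,0.024,0.028,0.03,0.03]
  slide:
    - [0,0,0]
    - [0,0,0]
    - [0,0,0]
    - [0,0,0]
    - [0,0,0]
    - [0,0,0]
    - [0,0,0]
    - [0,0,0]
    - [0,0,0]
    - [0,0,0]
    - [0,0,0]
    - [0,0,0]
  dr:
    - [0,0,0]
    - [0,0,0]
    - [0,0,0]
    - [0,0,0]
    - [0,0,0]
    - [0,0,0]
    - [0,0,0]
    - [0,0,0]
    - [0,0,0]
    - [0,0,0]
    - [0,0,0]
    - [0,0,0]

```text
t: 22.8
position: [0.6216, 0.0767, 0.2174]
orientation: [3.142, 0.0, 1.5]
contact_force: [-0.3, 0.7, -0.7]
opening: 0.0299
finger_force: 0.0
```

```bash
python3 - <<'E'
from h import *
import pickle
o=get_obs();print(o["position"],o["contact_force"],o["opening"],o["finger_force"])
im=save("wrist","w6.png");a=save("scene","s6.png")[130:330,240:470]
cv2.imwrite('pics/crop6.png',np.hstack([cv2.resize(im[160:480,160:480],(400,400)),cv2.resize(a,(400,400))])[:,:,::-1])
E
```

```text
[0.62159105 0.07667201 0.21739519] [-0.27390604  0.70488551 -0.7001384 ] 0.02988953201783187 0.0
```

View pics/crop6.png

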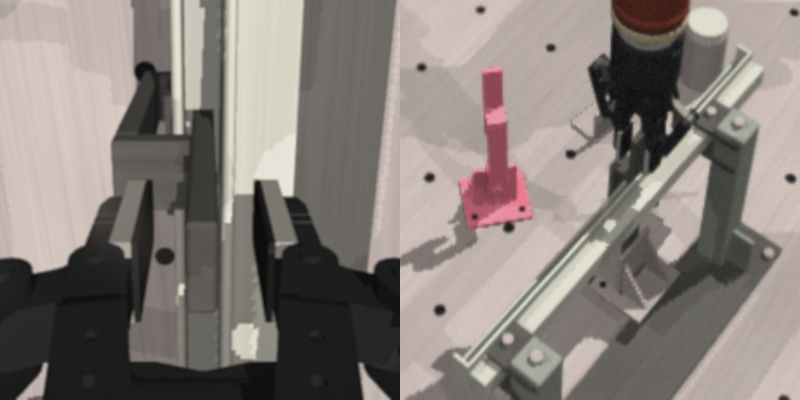

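The carrier hangs upright and free, with the tab (crop 203,200) midway between the open pads. Retreat straight up.

Call:
carry_out:
  fingers: [0.03,0.03,0.03,0.03,0.03,0.03,0.03,0.03,0.03,0.03,0.03,0.03]
  slide:
    - [0,0,-0.003]
    - [0,0,-0.008]
    - [0,0,-0.015]
    - [0,0,-0.025]
    - [0,0,-0.035]
    - [0,0,-0.045]
    - [0,0,-0.06]
    - [0,0,-0.075]
    - [0,0,-0.09]
    - [0,0,-0.1]
    - [0,0,-0.1]
    - [0,0,-0.1]
  dr:
    - [0,0,0]
    - [0,0,0]
    - [0,0,0]
    - [0,0,0]
    - [0,0,0]
    - [0,0,0]
    - [0,0,0]
    - [0,0,0]
    - [0,0,0]
    - [0,0,0]
    - [0,0,0]
    - [0,0,0]

```text
t: 24.1
position: [0.6216, 0.0767, 0.3174]
orientation: [-3.142, 0.0, 1.5]
contact_force: [0.1, 0.1, 0.0]
opening: 0.0298
finger_force: 0.0
```

```bash
python3 - <<'E'
from h import *
o=get_obs();print(o["position"],o["contact_force"])
a=save("scene","s7.png").astype(int);d=grab_frame("side").astype(int)
for _ in range(8): b=grab_frame("scene").astype(int)
print(np.abs(a-b).max(axis=2)[130:330,240:470].max())
w=grab_frame("wrist");cv2.imwrite("pics/fin.png",np.hstack([cv2.resize(b[130:330,240:470].astype(np.uint8),(400,400)),cv2.resize(w[:,160:],(400,400))])[:,:,::-1])
E
```

```text
[0.62157247 0.07667334 0.31736537] [0.12127746 0.12102387 0.00248365]
64
```

View pics/fin.png

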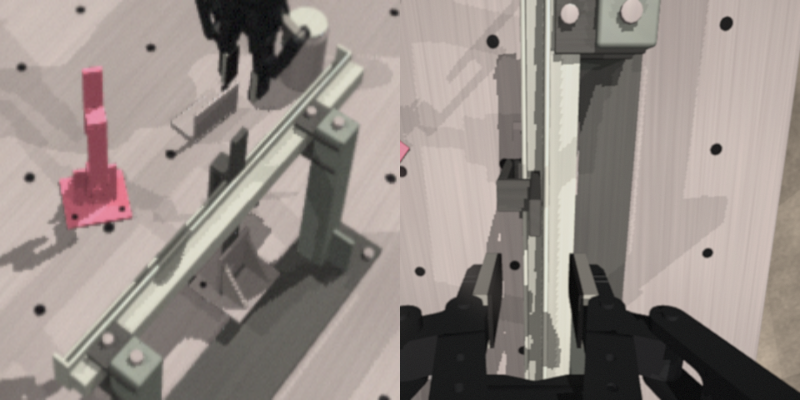

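The hook hangs upright in the notch, the arm is clear, and nothing else has moved.

```bash
python3 -c "
from plant import *
print(close_job())"
```

```text
the job is handed in; nothing more can be done
None
```

The steel carrier hangs upright in the rail's stop notch, seated 12 mm below the running floor. The gripper is open and clear above it, and the job was handed in at about 25 s. My one frame-to-frame stillness check was inconclusive, as some pixels changed by up to 64 levels, so that it is still rests on the pictures and the zero force reading.

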